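# Set out the pipe couplings by size on the parts rail

### The job

The flow rig's next pipe run steps down in size towards the valve, so set out its four grey couplings in order of size along the rail. Stand each one upright in the middle of its own rubber pad, the smallest next to the valve with the yellow lever and the largest next to the black elbow.

Things in the scene. Friction and masses are not known exactly. Their poses are not given: they have to be found in the camera images.
- coupling_28: The smallest of four loose grey plastic pipe couplings: an open tube standing on end, 28 mm outside diameter, 4 mm wall, 38 mm tall, with a thin raised bead (0.6 mm) round the middle. Origin: centre of its underside, z up along the tube.
- coupling_36: The second smallest of four loose grey plastic pipe couplings: an open tube standing on end, 36 mm outside diameter, 4 mm wall, 50 mm tall, with a thin raised bead (0.6 mm) round the middle. Origin: centre of its underside, z up along the tube.
- coupling_44: The second largest of four loose grey plastic pipe couplings: an open tube standing on end, 44 mm outside diameter, 4 mm wall, 62 mm tall, with a thin raised bead (0.6 mm) round the middle. Origin: centre of its underside, z up along the tube.
- coupling_54: The largest of four loose grey plastic pipe couplings: an open tube standing on end, 54 mm outside diameter, 4 mm wall, 74 mm tall, with a thin raised bead (0.6 mm) round the middle. Origin: centre of its underside, z up along the tube.
- pad_a: Round black rubber pad, 62 mm diameter and 2 mm thick, one of four alike, fixed in a row on a low aluminium rail (500 mm long, 80 mm wide, 12 mm thick, lying on the table). It is the first along the rail's +y; pads are 86 mm apart, centre to centre. Origin: centre of its underside, 12 mm above the table, so its top is 14 mm above the table; x across the rail, y along the rail, z up.
- pad_b: Round black rubber pad, 62 mm diameter and 2 mm thick, one of four alike, fixed in a row on a low aluminium rail (500 mm long, 80 mm wide, 12 mm thick, lying on the table). It is the second along the rail's +y; pads are 86 mm apart, centre to centre. Origin: centre of its underside, 12 mm above the table, so its top is 14 mm above the table; x across the rail, y along the rail, z up.
- pad_c: Round black rubber pad, 62 mm diameter and 2 mm thick, one of four alike, fixed in a row on a low aluminium rail (500 mm long, 80 mm wide, 12 mm thick, lying on the table). It is the third along the rail's +y; pads are 86 mm apart, centre to centre. Origin: centre of its underside, 12 mm above the table, so its top is 14 mm above the table; x across the rail, y along the rail, z up.
- pad_d: Round black rubber pad, 62 mm diameter and 2 mm thick, one of four alike, fixed in a row on a low aluminium rail (500 mm long, 80 mm wide, 12 mm thick, lying on the table). It is the fourth along the rail's +y; pads are 86 mm apart, centre to centre. Origin: centre of its underside, 12 mm above the table, so its top is 14 mm above the table; x across the rail, y along the rail, z up.
- valve: Small brass ball valve with a flat yellow lever on top, fixed on one end of the rail, 86 mm beyond the end pad; it may be at either end. About 80 mm long across the rail, 38 mm wide, 53 mm tall. Origin: centre of its foot, on the rail's top.
- elbow: Black plastic pipe elbow, fixed on the rail's other end, 86 mm beyond the end pad there. About 55 mm long across the rail, 38 mm wide, 54 mm tall. Origin: centre of its foot, on the rail's top.
Not all that is in view belongs to the job. What is shaped like the coupling_36 but orange is not meant. Leave any blue or red look-alike of the coupling_28 alone.

How it is judged (in metres and radians):
At the end, for the whole second after the job is handed in: The four couplings stand on the four pads in order of size, the smallest on the pad next to the valve and the largest on the pad next to the elbow; each is centred on its pad to within 14 mm, rests on it (underside within 5 mm of the pad's top), is upright to within 0.1 rad, and is at rest (((horizontal distance between valve and pad_a below 0.12 m and horizontal distance between coupling_28 and pad_a below 0.014 m and horizontal distance between coupling_36 and pad_b below 0.014 m and horizontal distance between coupling_44 and pad_c below 0.014 m and horizontal distance between coupling_54 and pad_d below 0.014 m) or (horizontal distance between valve and pad_d below 0.12 m and horizontal distance between coupling_28 and pad_d below 0.014 m and horizontal distance between coupling_36 and pad_c below 0.014 m and horizontal distance between coupling_44 and pad_b below 0.014 m and horizontal distance between coupling_54 and pad_a below 0.014 m)) and height (world z) of coupling_28 between 0.009 and 0.019 m and angle between each of coupling_28, coupling_36, coupling_44, coupling_54's own z axis and vertical below 0.1 rad and linear speed of each of coupling_28, coupling_36, coupling_44, coupling_54 below 0.02 m/s and angular speed of each of coupling_28, coupling_36, coupling_44, coupling_54 below 0.2 rad/s and height (world z) of coupling_36 between 0.009 and 0.019 m and height (world z) of coupling_44 between 0.009 and 0.019 m and height (world z) of coupling_54 between 0.009 and 0.019 m); the robot touches nothing.
It also fails if it takes over 106 s, if anything falls off the work surface, if the arm or the gripper's body presses on something with over 40 N, if the wrist force passes 120 N, or if a joint passes its speed limit or range.

### The arm

A 6-joint arm with a two-finger parallel gripper is mounted at the origin on the work surface. World frame = base frame: x ahead of the robot, y to its left, z up, the work surface at z = 0. Lengths are in mm, angles in rad, forces in N, time in s.
With the tool pointing down it reaches from about 300 to 775 mm from the base axis. Payload 14.6 kg.
Tool frame: the origin (TCP) lies at the very end of the fingers, on their centre line; the grasp point (between the pads) lies 19 mm behind it; z points along the fingers, y is the line along which they close (so a half turn about z gives the same grasp; the last joint's range is limited). The gripper opens to 94 mm and grips with 3 to 60 N. Pads are 16 mm wide; open, the fingers measure 119 mm over their backs; the gripper's body (75 mm by 177 mm) begins 78 mm behind the grasp point.
Start: joints at [-1.326, 0.3, 1.521, -0, 1.321, -0.067], TCP at [168.718, -523.473, 205.446] pointing down, gripper open.
Joint ranges: [-3.03, 3.03], [-0.79, 2.21], [0.23, 2.52], [-1.04, 4.18], [0, 3.07], [-2.55, 2.55]. Speed limits (rad/s): [2.22, 2.22, 2.57, 3.14, 3.14, 3.14].

### API

Orientations are given as [roll, pitch, yaw] about the fixed x, y, z axes, in that order (R = Rz(yaw) Ry(pitch) Rx(roll)).
In Python, from cell import manip gives the robot as it stands. The module is installed in compiled form; this text tells all that it offers.
- The arm moves only by the shell command python3 -m inch 'ROWS' [FORCE]. ROWS is JSON, a list of rows, each an object of numbers: "gripper": the opening, from 0 (shut) to 1 (fully open); "dx", "dy", "dz": the shift along the world's x, y, z in m; "wx", "wy", "wz": the turn, a rotation vector about the world's x, y, z in degrees. A call has exactly 5 rows; each row is the pose to reach, as a shift and turn from the pose commanded when the call began; what a row does not reach only later rows make up. A row lasts 1/12 s, in which the tool goes at most 41.7 mm and 7.16 degrees, less where a joint would pass 70% of its speed; a pose out of reach is approached as far as the arm can. A call with a gripper value outside its range is refused whole. The fingers move at their own pace and stop on an object; FORCE is the grip in N (left out, the last holds). Time passes only in rows, so rows that repeat a pose let the fingers close, or fill a call up. It gives the time, the measured TCP pose, the force, the opening and the grip force at its end, in the units of the state.
- manip.read_state(): the state, without advancing time (a new reading comes with each control period).
- manip.camera(name): name is "scene" or "side" or "wrist"; returns the picture (480x640x3 uint8, blue, green, red); there is no depth.
- manip.camera_info(name): a dict with "camera_matrix" (3x3 intrinsics, pixels), "D" ([k1, k2, p1, p2, k3] as OpenCV has them; the pictures are not rectified), "R" (3x3) and "t" (3): a world point X has camera coordinates R X + t; the wrist camera has in their place "tool_from_camera" (4x4, takes a point from camera to tool coordinates, whose origin is the TCP and whose axes are the flange's). Camera axes: x right, y down, z forward; pixel columns grow to the right and rows downward; lengths in mm; the calibration is good to about 2 mm. A picture is of the moment at which its call begins: read the wrist's pose just before it. camera_info takes no time and is no camera call.
- manip.sign_off(): hands the job in; it is judged then, once.
The state is a dict: "clock": time; "joints": joint angles; "qd": joint speeds; "effort": joint torques, N m; "eef_pos": TCP position; "eef_rot": TCP orientation; "wrist_force": force on the tool from outside, world axes, zero at the start; "moment": the same for the moment, N m; "finger_gap": finger opening in mm; "finger_force": force on a finger pad.
Only numpy, scipy, OpenCV 4.12 (cv2) and the standard library are available. Lean on these libraries where they do the work, as an engineer would, in place of code of your own. Each camera call takes 0.05 s, during which the arm holds its last target. There are 200 camera calls.

## Working session

There is one attempt and no reset: what is moved stays moved. The work goes in short steps, Python scripts to look and compute and a shell command to move; the robot and the scene stay as the last step left them, time stands still between calls to the robot, and variables do not carry over. Pictures are saved under pics/ and viewed, at most 14 in all, crops included, and the job is handed in when it is done.

```bash
mkdir -p pics
python3 - <<'E'
from cell import manip
import cv2,numpy as np
s=manip.read_state();print(s)
for n in("scene","side"):
    cv2.imwrite(f"pics/{n}0.png",manip.camera(n)); i=manip.camera_info(n)
    R=np.array(i["R"]);print(n,np.round(-R.T@np.array(i["t"])),np.round(R[2],2),i["camera_matrix"],i["D"])
E
```

```text
{'clock': 0.0, 'joints': array([-1.32559647e+00,  3.00481376e-01,  1.52155869e+00,  2.30771170e-05,
        1.32069511e+00, -6.66132385e-02]), 'qd': array([-9.94122328e-04,  5.71107299e-04, -3.20437574e-05, -7.21176535e-04,
       -1.04793785e-03,  2.14779230e-04]), 'effort': array([ 2.26322649e-03, -5.31804550e+01, -3.52736878e+01,  7.08976644e-02,
        2.43814825e-02, -1.01739654e-04]), 'eef_pos': array([ 168.66633305, -523.23446985,  204.89016356]), 'eef_rot': array([-3.14045415e+00, -9.83541861e-05,  3.11807311e-01]), 'wrist_force': array([0.65237604, 0.07795839, 0.13013266]), 'moment': array([0.01401439, 0.04097443, 0.01917276]), 'finger_force': 0.0, 'finger_gap': 93.94037648112129}
scene [1123.  292.  513.] [-0.74 -0.34 -0.57] [[524.78975184   0.         319.40060926]
 [  0.         524.78975184 240.84199325]
 [  0.           0.           1.        ]] [-0.0007506  0.         0.         0.         0.       ]
side [ 419. -448.  591.] [ 0.15  0.61 -0.77] [[494.23336233   0.         315.62769621]
 [  0.         494.23336233 238.52154526]
 [  0.           0.           1.        ]] [-0.07051178  0.          0.          0.          0.        ]
```

View pics/scene0.png

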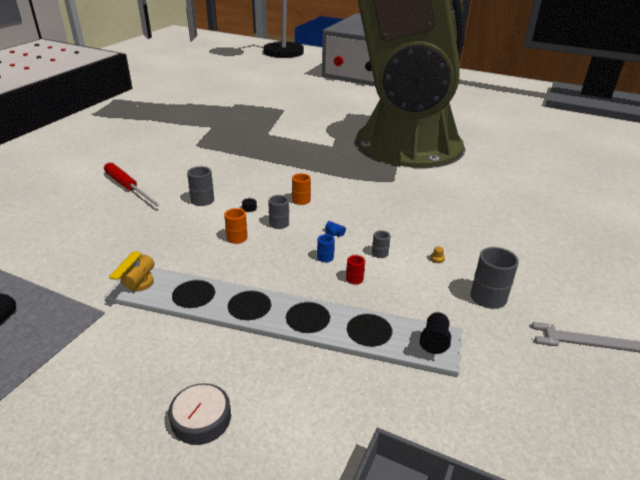

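View pics/side0.png

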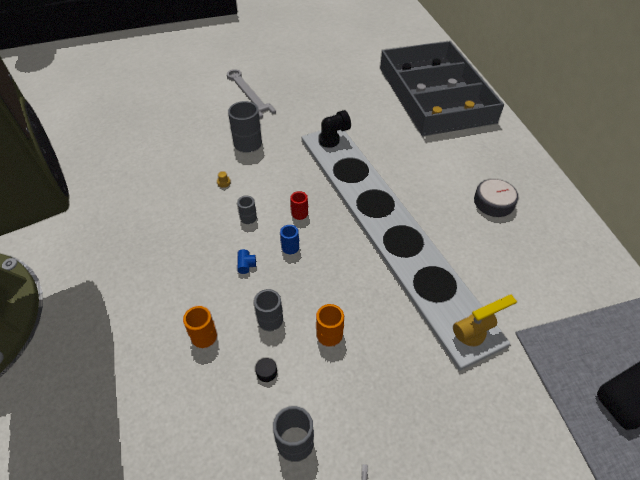

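The grey candidates, as scene px / side px:
- Largest: (492,277) / (245,127)
- Second largest: (201,186) / (294,433)
- Second smallest: (279,212) / (269,309)
- Smallest: (381,244) / (247,209)

These could be mistaken for them:
- Orange tubes: scene (301,188), (236,226)
- Blue: (326,248)
- Red: (356,270)
- Blue tee: (335,229)
- Black cap: (249,205)

In the scene view the pads run from (193,293), next to the valve, to (369,329), next to the elbow.

```bash
cat > h.py <<'E'
from cell import manip
import cv2,numpy as np
def ray(n,px):
    i=manip.camera_info(n);K=np.array(i["camera_matrix"]);R=np.array(i["R"]);t=np.array(i["t"])
    u=cv2.undistortPoints(np.array([[px]],float),K,np.array(i["D"]))[0,0]
    d=R.T@np.r_[u,1];return -R.T@t,d/np.linalg.norm(d)
def plane(n,px,z):
    o,d=ray(n,px);return o+d*(z-o[2])/d[2]
def cross(a,b):
    (o1,d1),(o2,d2)=a,b;s=np.linalg.lstsq(np.c_[d1,-d2],o2-o1,rcond=None)[0]
    p,q=o1+s[0]*d1,o2+s[1]*d2;return (p+q)/2,np.linalg.norm(p-q)
def blob(im,seed,lo,hi):
    v=im.astype(int);m=((v.max(2)<hi)&(v.max(2)>=lo)&(v.max(2)-v.min(2)<30)).astype(np.uint8)
    m=cv2.morphologyEx(m,cv2.MORPH_OPEN,np.ones((3,3),np.uint8))
    _,l,st,c=cv2.connectedComponentsWithStats(m)
    k=l[seed[1],seed[0]]
    if k==0:return None
    cn=max(cv2.findContours((l==k).astype(np.uint8),cv2.RETR_EXTERNAL,cv2.CHAIN_APPROX_NONE)[0],key=len)
    return st[k],cn
E
python3 - <<'E'
from h import *
I={n:cv2.imread(f"pics/{n}0.png") for n in("scene","side")}
S={28:((381,248),(247,215)),36:((279,216),(269,318)),44:((201,192),(294,445)),54:((492,285),(245,135))}
H={28:38,36:50,44:62,54:74}
for d,(a,b) in S.items():
    c={}
    for n,s in(("scene",a),("side",b)):
        st,cn=blob(I[n],s,0,125); x,y,w,h,_=st
        hull=cv2.convexHull(cn); M=cv2.moments(hull);c[n]=(M["m10"]/M["m00"],M["m01"]/M["m00"])
        print(d,n,st,np.round(c[n],1),"col",I[n][s[1],s[0]],np.round(plane(n,c[n],H[d]/2),1))
    p,g=cross(ray("scene",c["scene"]),ray("side",c["side"]));print("  x",p.round(1),round(g,1),"want z",H[d]/2)
P=[((193,293),(435,284)),((250,305),(404,241)),((308,317),(376,204)),((369,329),(351,170))]
for a,b in P:
    for n,s in(("scene",a),("side",b)):
        st,cn=blob(I[n],s,0,60);e=cv2.fitEllipse(cn);print("pad",n,st,np.round(plane(n,e[0],14),1))
E
```

```text
28 scene [363 231  27  27 495] [378.  244.7] col [65 64 63] [446.1  86.9  19. ]
28 side [237 196  21  36 591] [247.3 213.4] col [50 47 45] [441.8  81.   19. ]
  x [441.6  85.2  15.2] 1.1 want z 19.0
36 scene [260 194  32  35 747] [277.  211.5] col [64 63 62] [ 440.9 -104.5   25. ]
36 side [ 254  289   31   57 1381] [269.5 316.9] col [47 45 45] [ 439.5 -113.1   25. ]
  x [ 438.1 -108.6   21. ] 4.8 want z 25.0
44 scene [181 167  33  39 965] [198.1 186.7] col [56 57 56] [ 440.6 -272.5   31. ]
44 side [ 273  406   45   74 2660] [295.5 443.6] col [73 68 67] [ 435.5 -281.8   31. ]
  x [ 434.6 -279.2   25.8] 2.8 want z 31.0
54 scene [ 449  247   69   62 2610] [486.6 278.5] col [51 50 49] [478.  264.9  37. ]
54 side [ 228  101   42   64 1853] [248.5 130.4] col [48 45 46] [475.6 260.3  37. ]
  x [475.6 264.4  34.5] 1.3 want z 37.0
pad scene [173 281  42  27 880] [ 677.  -110.4   14. ]
pad side [ 413  267   44   35 1196] [ 674.4 -113.5   14. ]
pad scene [228 291  43  29 949] [661.6 -26.1  14. ]
pad side [383 226  40  31 993] [658.8 -29.3  14. ]
pad scene [ 286  303   43   30 1013] [646.3  58.4  14. ]
pad side [357 190  37  28 822] [643.7  54.7  14. ]
pad scene [ 347  315   45   31 1093] [630.8 142.9  14. ]
pad side [334 158  35  25 684] [628.5 139.   14. ]
```

The scene view shows the valve at the −y end of the rail, so the 28 goes on the pad at (676,-112) and the 54 on the pad at (630,141). Both cameras put neighbouring pads 85.7 mm apart (86 given). Shadow is spoiling the coupling masks, so I'll refine those from the wrist camera. First I'm moving over the parts and turning the fingers to close across the rail.

```bash
python3 -m inch '[{"dx":0.018,"dy":0.021,"dz":0.006,"wz":5.5,"gripper":1},{"dx":0.036,"dy":0.042,"dz":0.012,"wz":11,"gripper":1},{"dx":0.054,"dy":0.063,"dz":0.018,"wz":16.5,"gripper":1},{"dx":0.072,"dy":0.084,"dz":0.024,"wz":22,"gripper":1},{"dx":0.09,"dy":0.105,"dz":0.03,"wz":27.5,"gripper":1}]'
python3 -m inch '[{"dx":0.018,"dy":0.021,"dz":0.006,"wz":5.5,"gripper":1},{"dx":0.036,"dy":0.042,"dz":0.012,"wz":11,"gripper":1},{"dx":0.054,"dy":0.063,"dz":0.018,"wz":16.5,"gripper":1},{"dx":0.072,"dy":0.084,"dz":0.024,"wz":22,"gripper":1},{"dx":0.09,"dy":0.105,"dz":0.03,"wz":27.5,"gripper":1}]'
python3 -m inch '[{"dx":0.018,"dy":0.021,"dz":0.006,"wz":5.5,"gripper":1},{"dx":0.036,"dy":0.042,"dz":0.012,"wz":11,"gripper":1},{"dx":0.054,"dy":0.063,"dz":0.018,"wz":16.5,"gripper":1},{"dx":0.072,"dy":0.084,"dz":0.024,"wz":22,"gripper":1},{"dx":0.09,"dy":0.105,"dz":0.03,"wz":27.5,"gripper":1}]'
python3 - <<'E'
from h import *
s=manip.read_state();print(s["eef_pos"],s["eef_rot"],s["joints"])
cv2.imwrite("pics/w1.png",manip.camera("wrist"));print(manip.camera_info("wrist"))
E
```

```text
[ 168.66858687 -523.2728999   204.95727109] [-3.14061297e+00 -6.61518186e-05  3.11788341e-01] [-1.32559887e+00  3.00415460e-01  1.52148551e+00  8.41605272e-07
  1.32067360e+00 -6.65911213e-02]
{'camera_matrix': array([[337.30393724,   0.        , 324.84533328],
       [  0.        , 337.30393724, 239.69370943],
       [  0.        ,   0.        ,   1.        ]]), 'D': array([-0.03662143,  0.        ,  0.        ,  0.        ,  0.        ]), 'tool_from_camera': array([[ 7.17979370e-06, -9.60748484e-01, -2.77420891e-01,
         8.14484222e+01],
       [ 9.99999870e-01, -1.34694530e-04,  4.92347054e-04,
         2.56572184e-01],
       [-5.10388762e-04, -2.77420858e-01,  9.60748358e-01,
        -1.78627422e+02],
       [ 0.00000000e+00,  0.00000000e+00,  0.00000000e+00,
         1.00000000e+00]])}validation failed for argument at $[0]...
validation failed for argument at $[0]...
validation failed for argument at $[0]...
```

```bash
python3 -m inch '[{"gripper":1.0,"dx":0.018,"dy":0.021,"dz":0.006,"wx":0,"wy":0,"wz":5.5},{"gripper":1.0,"dx":0.036,"dy":0.042,"dz":0.012,"wx":0,"wy":0,"wz":11},{"gripper":1.0,"dx":0.054,"dy":0.063,"dz":0.018,"wx":0,"wy":0,"wz":16.5},{"gripper":1.0,"dx":0.072,"dy":0.084,"dz":0.024,"wx":0,"wy":0,"wz":22},{"gripper":1.0,"dx":0.09,"dy":0.105,"dz":0.03,"wx":0,"wy":0,"wz":27.5}]'
```

```text
clock: 0.57
eef_pos: [259.3, -417.3, 235.5]
eef_rot: [-3.141, -0.0, 0.796]
wrist_force: [0.4, 0.2, -0.5]
finger_gap: 94.3
finger_force: 0.0
```

```bash
python3 -m inch '[{"gripper":1.0,"dx":0.018,"dy":0.021,"dz":0.006,"wx":0,"wy":0,"wz":5.5},{"gripper":1.0,"dx":0.036,"dy":0.042,"dz":0.012,"wx":0,"wy":0,"wz":11},{"gripper":1.0,"dx":0.054,"dy":0.063,"dz":0.018,"wx":0,"wy":0,"wz":16.5},{"gripper":1.0,"dx":0.072,"dy":0.084,"dz":0.024,"wx":0,"wy":0,"wz":22},{"gripper":1.0,"dx":0.09,"dy":0.105,"dz":0.03,"wx":0,"wy":0,"wz":27.5}]'
python3 -m inch '[{"gripper":1.0,"dx":0.018,"dy":0.021,"dz":0.006,"wx":0,"wy":0,"wz":5.5},{"gripper":1.0,"dx":0.036,"dy":0.042,"dz":0.012,"wx":0,"wy":0,"wz":11},{"gripper":1.0,"dx":0.054,"dy":0.063,"dz":0.018,"wx":0,"wy":0,"wz":16.5},{"gripper":1.0,"dx":0.072,"dy":0.084,"dz":0.024,"wx":0,"wy":0,"wz":22},{"gripper":1.0,"dx":0.09,"dy":0.105,"dz":0.03,"wx":0,"wy":0,"wz":27.5}]'
python3 - <<'E'
from h import *
s=manip.read_state();print(s["eef_pos"],s["eef_rot"],s["joints"])
cv2.imwrite("pics/w1.png",manip.camera("wrist"));np.savez("w1.npz",p=s["eef_pos"],r=s["eef_rot"])
E
```

```text
clock: 0.98
eef_pos: [349.3, -312.2, 265.7]
eef_rot: [-3.141, -0.0, 1.276]
wrist_force: [-0.1, -0.6, 0.5]
finger_gap: 93.8
finger_force: 0.0
clock: 1.4
eef_pos: [439.4, -207.2, 295.7]
eef_rot: [-3.141, -0.0, 1.757]
wrist_force: [-1.0, -0.8, 0.7]
finger_gap: 94.0
finger_force: 0.0
[ 439.36311733 -207.22576068  295.67349293] [-3.14143912e+00 -8.49669303e-05  1.75650530e+00] [-5.16106806e-01  9.85415613e-02  1.55338988e+00 -3.43486036e-05
  1.48983332e+00 -7.01813008e-01]
```

View pics/w1.png

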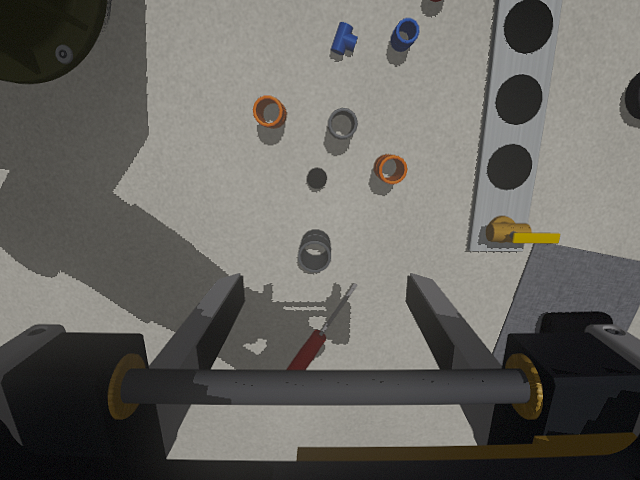

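The wrist picture shows the grey 44 at (314,250) and the grey 36 at (342,122), with orange look-alikes at (268,111) and (391,168) and the black cap at (317,178). The valve at (515,233) is next to the nearest pad at (510,166). Next is a close crop to choose the masks and confirm the choice.

Run:
```python
import cv2,numpy as np
im=cv2.imread("pics/w1.png")
a=cv2.resize(im[215:285,270:360],None,fx=4,fy=4,interpolation=0);b=cv2.resize(im[90:160,297:387],None,fx=4,fy=4,interpolation=0)
cv2.imwrite("pics/c1.png",np.hstack([a,b]))
g=im.max(2);print(g[226:276:2,314]);print(g[256,290:340:2]);print(g[100:150:2,342]);print(g[121,318:366:2])
```

```text
[158 171  68  70  98  69  71  66  94  98  97  93 160 160 142  65  69  68
  69  69  70  68  97  86 148]
[155 158 160 170  97  76  63  67  68  68  70  67  65  64  65  66  67  65
  60  81  77 167 158 156 155]
[158 161 159 166 105  86  56  64  95  95  96  95  97  98  96  94  91 119
 102  71 100  96  96  97  96]
[157 158 157 158 167  89  97  88  97  94  94  94  96  96  92  95  87  57
  69  90 158 162 153 152]
```

View pics/c1.png

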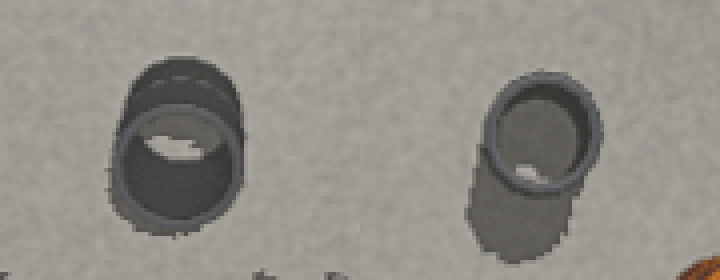

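The crop shows both are plain grey open tubes. The 44's rim is centred at about (314.5,256) and the 36's at about (343,123). I'll fit the rims with a bluish-grey mask and cast them to rim height.

```bash
cat >> h.py <<'E'
from scipy.spatial.transform import Rotation as Ro
def wplane(px,z,p,r):
    i=manip.camera_info("wrist");T=np.array(i["tool_from_camera"]);R=Ro.from_euler("xyz",r).as_matrix()
    u=cv2.undistortPoints(np.array([[px]],float),np.array(i["camera_matrix"]),np.array(i["D"]))[0,0]
    d=R@T[:3,:3]@np.r_[u,1];o=R@T[:3,3]+p
    return o+d*(z-o[2])/d[2]
def rim(im,c,w,thr=8):
    x,y=c;v=im[y-w:y+w,x-w:x+w].astype(int)
    m=((v[...,0]-v[...,2]>=thr)&(v.max(2)<135)).astype(np.uint8)
    _,l,st,_=cv2.connectedComponentsWithStats(m,connectivity=8)
    k=1+np.argmax(st[1:,4]);cn=np.argwhere(l==k)[:,::-1].astype(np.int32)
    h=cv2.convexHull(cn);e=cv2.fitEllipse(h)
    return np.array(e[0])+[x-w,y-w],e[1],st[k]
E
python3 - <<'E'
from h import *
im=cv2.imread("pics/w1.png");f=np.load("w1.npz")
for d in [(294,270),(327,245),(314,241)]: print(im[d[1],d[0]])
for y,x in [(256,299),(256,330),(121,328),(121,358),(240,314),(270,314),(160,330)]: print((x,y),im[y,x])
for c,z,D in(((314,254),62,44),((343,123),50,36)):
  for t in (4,8,12):
    try:
        e,ax,st=rim(im,c,26,t);print(D,t,e.round(1),np.round(ax,1),wplane(e,z,f["p"],f["r"]).round(1))
    except Exception as x:print(x)
print(wplane((314.5,256.3),62,f["p"],f["r"]).round(1),wplane((342.8,123.3),50,f["p"],f["r"]).round(1))
for s in((510,166),(519,99),(528,26)):
    st,cn=blob(im,s,0,60);print("pad",st,wplane(cv2.fitEllipse(cn)[0],14,f["p"],f["r"]).round(1))
E
```

```text
[146 154 156]
[64 66 66]
[102 101 100]
(299, 256) [90 90 89]
(330, 256) [77 76 76]
(328, 121) [87 89 88]
(358, 121) [148 155 158]
(314, 240) [62 65 66]
(314, 270) [97 95 93]
(330, 160) [147 155 157]
OpenCV(4.12.0) /io/opencv/modules/imgproc/src/shapedescr.cpp:361: error: (-201:Incorrect size of input array) There should be at least 5 points to fit the ellipse in function 'fitEllipseNoDirect'

attempt to get argmax of an empty sequence
attempt to get argmax of an empty sequence
OpenCV(4.12.0) /io/opencv/modules/imgproc/src/shapedescr.cpp:361: error: (-201:Incorrect size of input array) There should be at least 5 points to fit the ellipse in function 'fitEllipseNoDirect'

attempt to get argmax of an empty sequence
attempt to get argmax of an empty sequence
[ 437.9 -269.3   62. ] [ 441.9 -102.    50. ]
pad [ 487  144   45   45 1556] [ 675.6 -111.2   14. ]
pad [ 496   75   46   50 1799] [660.1 -27.   14. ]
pad [ 504    0   49   54 2062] [644.7  57.2  14. ]
```

The wrist camera gives pads at (675.6,-111), (660,-27) and (645,57), agreeing with the fixed cameras. The 44 is at (438,-269) and the 36 at (442,-102), and their apparent sizes fit. I'll pick up the 44 with the TCP at z≈23.

```bash
python3 -m inch '[{"gripper":1.0,"dx":-0.001,"dy":-0.03,"dz":-0.02,"wx":0,"wy":0,"wz":0},{"gripper":1.0,"dx":-0.001,"dy":-0.05,"dz":-0.05,"wx":0,"wy":0,"wz":0},{"gripper":1.0,"dx":-0.001,"dy":-0.062,"dz":-0.09,"wx":0,"wy":0,"wz":0},{"gripper":1.0,"dx":-0.001,"dy":-0.062,"dz":-0.12,"wx":0,"wy":0,"wz":0},{"gripper":1.0,"dx":-0.001,"dy":-0.062,"dz":-0.15,"wx":0,"wy":0,"wz":0}]'
python3 -m inch '[{"gripper":1.0,"dx":0,"dy":0,"dz":-0.03,"wx":0,"wy":0,"wz":0},{"gripper":1.0,"dx":0,"dy":0,"dz":-0.06,"wx":0,"wy":0,"wz":0},{"gripper":1.0,"dx":0,"dy":0,"dz":-0.09,"wx":0,"wy":0,"wz":0},{"gripper":1.0,"dx":0,"dy":0,"dz":-0.112,"wx":0,"wy":0,"wz":0},{"gripper":1.0,"dx":0,"dy":0,"dz":-0.122,"wx":0,"wy":0,"wz":0}]'
python3 -m inch '[{"gripper":0.3,"dx":0,"dy":0,"dz":0,"wx":0,"wy":0,"wz":0},{"gripper":0.3,"dx":0,"dy":0,"dz":0,"wx":0,"wy":0,"wz":0},{"gripper":0.3,"dx":0,"dy":0,"dz":0,"wx":0,"wy":0,"wz":0},{"gripper":0.3,"dx":0,"dy":0,"dz":0,"wx":0,"wy":0,"wz":0},{"gripper":0.3,"dx":0,"dy":0,"dz":0,"wx":0,"wy":0,"wz":0}]' 15
python3 -m inch '[{"gripper":0.3,"dx":0,"dy":0,"dz":0,"wx":0,"wy":0,"wz":0},{"gripper":0.3,"dx":0,"dy":0,"dz":0,"wx":0,"wy":0,"wz":0},{"gripper":0.3,"dx":0,"dy":0,"dz":0,"wx":0,"wy":0,"wz":0},{"gripper":0.3,"dx":0,"dy":0,"dz":0,"wx":0,"wy":0,"wz":0},{"gripper":0.3,"dx":0,"dy":0,"dz":0,"wx":0,"wy":0,"wz":0}]'
```

```text
clock: 1.87
eef_pos: [437.1, -270.8, 143.3]
eef_rot: [-3.141, -0.001, 1.751]
wrist_force: [0.4, -0.6, 0.6]
finger_gap: 94.3
finger_force: 0.0
clock: 2.28
eef_pos: [436.4, -269.6, 20.5]
eef_rot: [-3.139, -0.003, 1.752]
wrist_force: [-0.2, 0.1, -0.6]
finger_gap: 94.1
finger_force: 0.0
clock: 2.7
eef_pos: [438.2, -270.8, 24.6]
eef_rot: [3.14, 0.001, 1.752]
wrist_force: [0.3, -0.1, -0.5]
finger_gap: 64.5
finger_force: 0.0
clock: 3.12
eef_pos: [437.8, -270.5, 23.7]
eef_rot: [3.141, 0.0, 1.752]
wrist_force: [-0.4, 0.4, 3.7]
finger_gap: 43.8
finger_force: 15.0
```

```bash
python3 -m inch '[{"gripper":0.3,"dx":0,"dy":0,"dz":0.02,"wx":0,"wy":0,"wz":0},{"gripper":0.3,"dx":0,"dy":0,"dz":0.05,"wx":0,"wy":0,"wz":0},{"gripper":0.3,"dx":0,"dy":0,"dz":0.08,"wx":0,"wy":0,"wz":0},{"gripper":0.3,"dx":0,"dy":0,"dz":0.1,"wx":0,"wy":0,"wz":0},{"gripper":0.3,"dx":0,"dy":0,"dz":0.1,"wx":0,"wy":0,"wz":0}]'
python3 -m inch '[{"gripper":0.3,"dx":0.01,"dy":0.017,"dz":0,"wx":0,"wy":0,"wz":0},{"gripper":0.3,"dx":0.03,"dy":0.047,"dz":0,"wx":0,"wy":0,"wz":0},{"gripper":0.3,"dx":0.05,"dy":0.08,"dz":0,"wx":0,"wy":0,"wz":0},{"gripper":0.3,"dx":0.07,"dy":0.11,"dz":0,"wx":0,"wy":0,"wz":0},{"gripper":0.3,"dx":0.09,"dy":0.14,"dz":0,"wx":0,"wy":0,"wz":0}]'
python3 -m inch '[{"gripper":0.3,"dx":0.02,"dy":0.033,"dz":0,"wx":0,"wy":0,"wz":0},{"gripper":0.3,"dx":0.04,"dy":0.066,"dz":0,"wx":0,"wy":0,"wz":0},{"gripper":0.3,"dx":0.06,"dy":0.1,"dz":0,"wx":0,"wy":0,"wz":0},{"gripper":0.3,"dx":0.08,"dy":0.133,"dz":0,"wx":0,"wy":0,"wz":0},{"gripper":0.3,"dx":0.1,"dy":0.165,"dz":0,"wx":0,"wy":0,"wz":0}]'
python3 -m inch '[{"gripper":0.3,"dx":0.01,"dy":0.014,"dz":0,"wx":0,"wy":0,"wz":0},{"gripper":0.3,"dx":0.017,"dy":0.022,"dz":0,"wx":0,"wy":0,"wz":0},{"gripper":0.3,"dx":0.017,"dy":0.022,"dz":0,"wx":0,"wy":0,"wz":0},{"gripper":0.3,"dx":0.017,"dy":0.022,"dz":0,"wx":0,"wy":0,"wz":0},{"gripper":0.3,"dx":0.017,"dy":0.022,"dz":0,"wx":0,"wy":0,"wz":0}]'
python3 - <<'E'
from h import *
s=manip.read_state();print(s["eef_pos"],s["eef_rot"])
cv2.imwrite("pics/w2.png",manip.camera("wrist"));np.savez("w2.npz",p=s["eef_pos"],r=s["eef_rot"])
E
```

```text
clock: 3.53
eef_pos: [439.1, -271.4, 127.4]
eef_rot: [3.137, 0.004, 1.752]
wrist_force: [0.5, -0.4, -0.5]
finger_gap: 43.4
finger_force: 15.0
clock: 3.95
eef_pos: [528.0, -128.7, 122.2]
eef_rot: [-3.14, -0.001, 1.751]
wrist_force: [-0.4, -0.4, -0.3]
finger_gap: 43.5
finger_force: 15.0
clock: 4.37
eef_pos: [627.9, 36.6, 121.9]
eef_rot: [-3.14, -0.0, 1.752]
wrist_force: [-0.0, -0.3, -0.2]
finger_gap: 43.3
finger_force: 15.0
clock: 4.78
eef_pos: [644.1, 55.8, 122.6]
eef_rot: [-3.14, -0.0, 1.751]
wrist_force: [-0.2, 0.0, -1.2]
finger_gap: 43.7
finger_force: 15.0
[644.10834113  55.75970967 122.62118569] [-3.14031453e+00 -7.81291643e-05  1.75111579e+00]
```

View pics/w2.png

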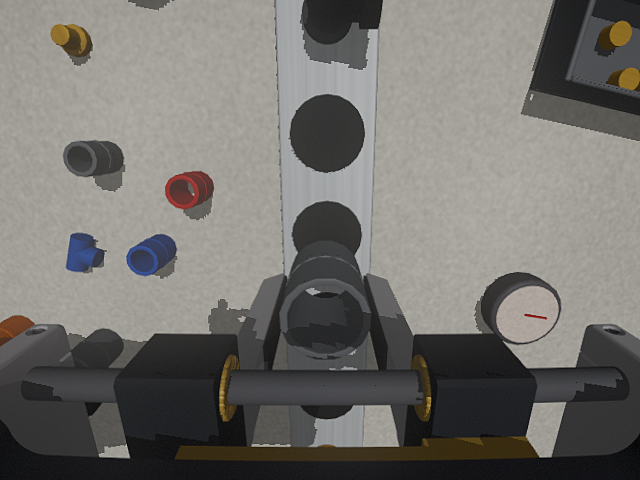

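The 44 hangs upright over pad_c at (326,235), with its rim at (326,317). Pad_d is at (327,133) and the grey 28's rim is at (80,157). I'll check those numbers, then lower it.

```bash
python3 - <<'E'
from h import *
im=cv2.imread("pics/w2.png");f=np.load("w2.npz")
st,cn=blob(im,(327,133),0,60);print("pad_d",st,wplane(cv2.fitEllipse(cn)[0],14,f["p"],f["r"]).round(1))
print("held44",wplane((325.5,317),162,f["p"],f["r"]).round(1))
e,ax,st=rim(im,(85,157),30,1);print(e,ax,st)
print("28",wplane((80,158),38,f["p"],f["r"]).round(1))
E
python3 -m inch '[{"gripper":0.3,"dx":0,"dy":0.001,"dz":-0.02,"wx":0,"wy":0,"wz":0},{"gripper":0.3,"dx":0,"dy":0.001,"dz":-0.045,"wx":0,"wy":0,"wz":0},{"gripper":0.3,"dx":0,"dy":0.001,"dz":-0.065,"wx":0,"wy":0,"wz":0},{"gripper":0.3,"dx":0,"dy":0.001,"dz":-0.075,"wx":0,"wy":0,"wz":0},{"gripper":0.3,"dx":0,"dy":0.001,"dz":-0.08,"wx":0,"wy":0,"wz":0}]'
python3 -m inch '[{"gripper":0.3,"dx":0,"dy":0,"dz":-0.002,"wx":0,"wy":0,"wz":0},{"gripper":0.3,"dx":0,"dy":0,"dz":-0.004,"wx":0,"wy":0,"wz":0},{"gripper":0.3,"dx":0,"dy":0,"dz":-0.005,"wx":0,"wy":0,"wz":0},{"gripper":0.3,"dx":0,"dy":0,"dz":-0.005,"wx":0,"wy":0,"wz":0},{"gripper":0.3,"dx":0,"dy":0,"dz":-0.005,"wx":0,"wy":0,"wz":0}]'
```

```text
pad_d [ 290   95   75   77 4472] [630.3 143.   14. ]
held44 [644.4  59.2 162. ]
[ 79.99790955 158.06755257] (31.91425323486328, 36.85194396972656) [  8  14  34  35 381]
28 [444.9  91.2  38. ]
clock: 5.25
eef_pos: [643.9, 56.8, 42.0]
eef_rot: [-3.139, -0.0, 1.751]
wrist_force: [-0.6, 0.2, -0.1]
finger_gap: 43.6
finger_force: 15.0
clock: 5.67
eef_pos: [645.0, 57.6, 39.2]
eef_rot: [3.141, 0.0, 1.752]
wrist_force: [-0.9, 0.3, -0.4]
finger_gap: 43.8
finger_force: 15.0
```

```bash
python3 -m inch '[{"gripper":0.3,"dx":0,"dy":0,"dz":-0.001,"wx":0,"wy":0,"wz":0},{"gripper":0.3,"dx":0,"dy":0,"dz":-0.001,"wx":0,"wy":0,"wz":0},{"gripper":0.9,"dx":0,"dy":0,"dz":-0.001,"wx":0,"wy":0,"wz":0},{"gripper":0.9,"dx":0,"dy":0,"dz":-0.001,"wx":0,"wy":0,"wz":0},{"gripper":0.9,"dx":0,"dy":0,"dz":-0.001,"wx":0,"wy":0,"wz":0}]'
python3 -m inch '[{"gripper":1.0,"dx":0,"dy":0,"dz":0,"wx":0,"wy":0,"wz":0},{"gripper":1.0,"dx":0,"dy":0,"dz":0.01,"wx":0,"wy":0,"wz":0},{"gripper":1.0,"dx":0,"dy":0,"dz":0.04,"wx":0,"wy":0,"wz":0},{"gripper":1.0,"dx":0,"dy":0,"dz":0.08,"wx":0,"wy":0,"wz":0},{"gripper":1.0,"dx":0,"dy":0,"dz":0.12,"wx":0,"wy":0,"wz":0}]'
python3 -m inch '[{"gripper":1.0,"dx":-0.032,"dy":0.02,"dz":0.01,"wx":0,"wy":0,"wz":0},{"gripper":1.0,"dx":-0.064,"dy":0.04,"dz":0.03,"wx":0,"wy":0,"wz":0},{"gripper":1.0,"dx":-0.096,"dy":0.06,"dz":0.05,"wx":0,"wy":0,"wz":0},{"gripper":1.0,"dx":-0.128,"dy":0.08,"dz":0.06,"wx":0,"wy":0,"wz":0},{"gripper":1.0,"dx":-0.16,"dy":0.1,"dz":0.06,"wx":0,"wy":0,"wz":0}]'
python3 -m inch '[{"gripper":1.0,"dx":-0.008,"dy":0.02,"dz":0,"wx":0,"wy":0,"wz":0},{"gripper":1.0,"dx":-0.008,"dy":0.03,"dz":0,"wx":0,"wy":0,"wz":0},{"gripper":1.0,"dx":-0.008,"dy":0.03,"dz":0,"wx":0,"wy":0,"wz":0},{"gripper":1.0,"dx":-0.008,"dy":0.03,"dz":0,"wx":0,"wy":0,"wz":0},{"gripper":1.0,"dx":-0.008,"dy":0.03,"dz":0,"wx":0,"wy":0,"wz":0}]'
python3 - <<'E'
from h import *
s=manip.read_state();print(s["eef_pos"],s["eef_rot"])
cv2.imwrite("pics/w3.png",manip.camera("wrist"));np.savez("w3.npz",p=s["eef_pos"],r=s["eef_rot"])
E
```

```text
clock: 6.08
eef_pos: [644.7, 57.5, 37.5]
eef_rot: [3.142, 0.0, 1.752]
wrist_force: [-0.3, -0.3, -0.1]
finger_gap: 60.0
finger_force: 0.0
clock: 6.5
eef_pos: [644.2, 57.5, 159.2]
eef_rot: [-3.14, -0.0, 1.752]
wrist_force: [0.2, 0.3, 0.4]
finger_gap: 92.8
finger_force: 0.0
clock: 6.92
eef_pos: [483.7, 158.4, 220.7]
eef_rot: [3.137, -0.0, 1.751]
wrist_force: [1.0, 0.6, 1.0]
finger_gap: 94.2
finger_force: 0.0
clock: 7.33
eef_pos: [477.4, 186.7, 217.2]
eef_rot: [-3.141, 0.0, 1.751]
wrist_force: [0.4, 0.1, 0.1]
finger_gap: 93.9
finger_force: 0.0
[477.42207815 186.70078711 217.21744262] [-3.14107907e+00  3.08774983e-04  1.75095660e+00]
```

View pics/w3.png

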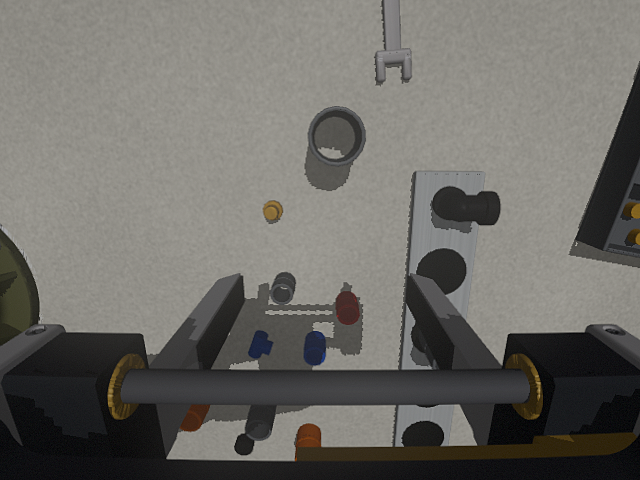

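The 54's rim is centred near (336,136). The elbow is at (465,206), next to pad_d at (441,270).

Run:
```python
from h import *
im=cv2.imread("pics/w3.png");f=np.load("w3.npz")
print(rim(im,(337,136),40,1)[:2]);print("54",wplane((336.5,135.5),74,f["p"],f["r"]).round(1))
e,ax,_=rim(im,(337,136),40,1);print(wplane(e,74,f["p"],f["r"]).round(1))
```

```text
(array([336.49246216, 135.69606018]), (56.84671401977539, 59.20976257324219))
54 [472.8 274.1  74. ]
[472.8 274.   74. ]
```

```bash
python3 -m inch '[{"gripper":1.0,"dx":-0.001,"dy":0.02,"dz":-0.02,"wx":0,"wy":0,"wz":0},{"gripper":1.0,"dx":-0.002,"dy":0.05,"dz":-0.04,"wx":0,"wy":0,"wz":0},{"gripper":1.0,"dx":-0.004,"dy":0.075,"dz":-0.06,"wx":0,"wy":0,"wz":0},{"gripper":1.0,"dx":-0.004,"dy":0.087,"dz":-0.08,"wx":0,"wy":0,"wz":0},{"gripper":1.0,"dx":-0.004,"dy":0.087,"dz":-0.08,"wx":0,"wy":0,"wz":0}]'
python3 -m inch '[{"gripper":1.0,"dx":0,"dy":0,"dz":-0.02,"wx":0,"wy":0,"wz":0},{"gripper":1.0,"dx":0,"dy":0,"dz":-0.05,"wx":0,"wy":0,"wz":0},{"gripper":1.0,"dx":0,"dy":0,"dz":-0.08,"wx":0,"wy":0,"wz":0},{"gripper":1.0,"dx":0,"dy":0,"dz":-0.1,"wx":0,"wy":0,"wz":0},{"gripper":0.8,"dx":0,"dy":0,"dz":-0.107,"wx":0,"wy":0,"wz":0}]'
python3 -m inch '[{"gripper":0.4,"dx":0,"dy":0,"dz":0,"wx":0,"wy":0,"wz":0},{"gripper":0.4,"dx":0,"dy":0,"dz":0,"wx":0,"wy":0,"wz":0},{"gripper":0.4,"dx":0,"dy":0,"dz":0,"wx":0,"wy":0,"wz":0},{"gripper":0.4,"dx":0,"dy":0,"dz":0,"wx":0,"wy":0,"wz":0},{"gripper":0.4,"dx":0,"dy":0,"dz":0,"wx":0,"wy":0,"wz":0}]' 15
python3 -m inch '[{"gripper":0.4,"dx":0,"dy":0,"dz":0,"wx":0,"wy":0,"wz":0},{"gripper":0.4,"dx":0,"dy":0,"dz":0,"wx":0,"wy":0,"wz":0},{"gripper":0.4,"dx":0,"dy":0,"dz":0,"wx":0,"wy":0,"wz":0},{"gripper":0.4,"dx":0,"dy":0,"dz":0,"wx":0,"wy":0,"wz":0},{"gripper":0.4,"dx":0,"dy":0,"dz":0,"wx":0,"wy":0,"wz":0}]'
```

```text
clock: 7.8
eef_pos: [471.5, 274.9, 133.3]
eef_rot: [-3.136, 0.002, 1.753]
wrist_force: [-1.0, -0.1, -0.1]
finger_gap: 93.8
finger_force: 0.0
clock: 8.22
eef_pos: [472.4, 272.7, 28.3]
eef_rot: [-3.138, 0.001, 1.75]
wrist_force: [-0.7, -0.4, 0.6]
finger_gap: 90.3
finger_force: 0.0
clock: 8.63
eef_pos: [473.3, 274.7, 31.6]
eef_rot: [3.14, -0.0, 1.752]
wrist_force: [1.3, 0.2, 0.0]
finger_gap: 56.9
finger_force: 0.0
clock: 9.05
eef_pos: [473.1, 274.7, 31.3]
eef_rot: [3.141, -0.0, 1.752]
wrist_force: [-1.6, -1.7, 7.2]
finger_gap: 52.1
finger_force: 15.0
```

```bash
python3 -m inch '[{"gripper":0.4,"dx":0,"dy":0,"dz":0.01,"wx":0,"wy":0,"wz":0},{"gripper":0.4,"dx":0,"dy":0,"dz":0.03,"wx":0,"wy":0,"wz":0},{"gripper":0.4,"dx":0,"dy":0,"dz":0.06,"wx":0,"wy":0,"wz":0},{"gripper":0.4,"dx":0,"dy":0,"dz":0.085,"wx":0,"wy":0,"wz":0},{"gripper":0.4,"dx":0,"dy":0,"dz":0.1,"wx":0,"wy":0,"wz":0}]'
python3 - <<'E'
from h import *
s=manip.read_state();print(s["eef_pos"],s["finger_gap"],s["moment"])
cv2.imwrite("pics/s4.png",np.vstack([cv2.resize(manip.camera("scene")[100:420,330:640],(600,300)),cv2.resize(manip.camera("wrist")[200:400,170:490],(600,300))]))
E
```

```text
clock: 9.47
eef_pos: [473.3, 274.9, 133.9]
eef_rot: [3.139, -0.001, 1.752]
wrist_force: [0.5, 0.3, -0.3]
finger_gap: 52.3
finger_force: 15.0
[473.29084418 274.87076513 133.91751203] 52.3425646639249 [-0.06848973 -0.13693419  0.00923645]
```

View pics/s4.png

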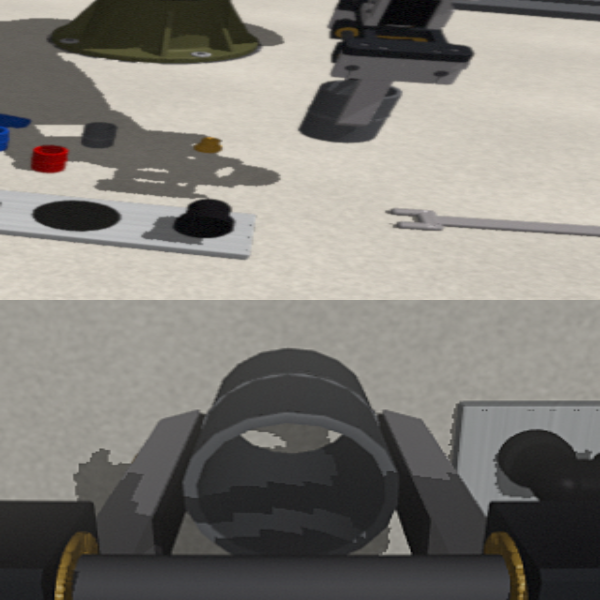

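The 54 is held and lifted: it hangs between the fingers in the wrist crop, with its rim near wrist px (326,322). I'll carry it over pad_d and check it there before lowering.

```bash
python3 -m inch '[{"gripper":0.4,"dx":0.02,"dy":-0.017,"dz":0,"wx":0,"wy":0,"wz":0},{"gripper":0.4,"dx":0.05,"dy":-0.042,"dz":0,"wx":0,"wy":0,"wz":0},{"gripper":0.4,"dx":0.08,"dy":-0.067,"dz":0,"wx":0,"wy":0,"wz":0},{"gripper":0.4,"dx":0.11,"dy":-0.092,"dz":0,"wx":0,"wy":0,"wz":0},{"gripper":0.4,"dx":0.14,"dy":-0.117,"dz":0,"wx":0,"wy":0,"wz":0}]'
python3 -m inch '[{"gripper":0.4,"dx":0.012,"dy":-0.011,"dz":0,"wx":0,"wy":0,"wz":0},{"gripper":0.4,"dx":0.017,"dy":-0.015,"dz":0,"wx":0,"wy":0,"wz":0},{"gripper":0.4,"dx":0.017,"dy":-0.015,"dz":0,"wx":0,"wy":0,"wz":0},{"gripper":0.4,"dx":0.017,"dy":-0.015,"dz":0,"wx":0,"wy":0,"wz":0},{"gripper":0.4,"dx":0.017,"dy":-0.015,"dz":0,"wx":0,"wy":0,"wz":0}]'
python3 - <<'E'
from h import *
s=manip.read_state();p,r=s["eef_pos"],s["eef_rot"];print(p,r,s["finger_gap"])
print("held",wplane((325.7,322),p[2]+42.7,p,r).round(1))
cv2.imwrite("pics/s5.png",np.hstack([manip.camera("scene")[180:400,200:600],manip.camera("side")[20:240,200:580]]))
E
```

```text
clock: 9.98
eef_pos: [613.4, 156.1, 129.1]
eef_rot: [-3.14, -0.0, 1.752]
wrist_force: [-0.4, 1.2, -0.5]
finger_gap: 52.3
finger_force: 15.0
clock: 10.4
eef_pos: [628.7, 143.7, 130.2]
eef_rot: [-3.141, -0.0, 1.753]
wrist_force: [-0.1, 0.4, -0.8]
finger_gap: 52.7
finger_force: 15.0
[628.73581478 143.74123872 130.1999948 ] [-3.14089397e+00 -1.67457328e-04  1.75306873e+00] 52.690669563397506
held [629.2 146.5 172.9]
```

View pics/s5.png

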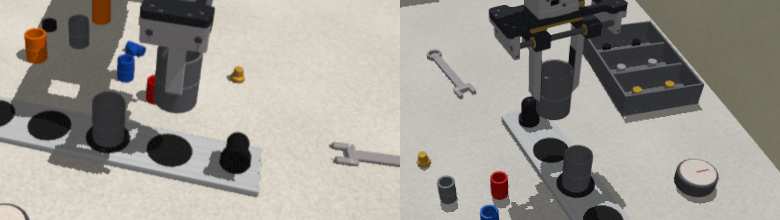

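The 44 stands on pad_c, crop (108,130), and the 54 hangs upright above pad_d. Lowering it now.

```bash
python3 -m inch '[{"gripper":0.4,"dx":0.001,"dy":-0.002,"dz":-0.02,"wx":0,"wy":0,"wz":0},{"gripper":0.4,"dx":0.001,"dy":-0.003,"dz":-0.045,"wx":0,"wy":0,"wz":0},{"gripper":0.4,"dx":0.001,"dy":-0.003,"dz":-0.065,"wx":0,"wy":0,"wz":0},{"gripper":0.4,"dx":0.001,"dy":-0.003,"dz":-0.075,"wx":0,"wy":0,"wz":0},{"gripper":0.4,"dx":0.001,"dy":-0.003,"dz":-0.08,"wx":0,"wy":0,"wz":0}]'
python3 -m inch '[{"gripper":0.4,"dx":0,"dy":0,"dz":-0.002,"wx":0,"wy":0,"wz":0},{"gripper":0.4,"dx":0,"dy":0,"dz":-0.004,"wx":0,"wy":0,"wz":0},{"gripper":0.4,"dx":0,"dy":0,"dz":-0.005,"wx":0,"wy":0,"wz":0},{"gripper":0.4,"dx":0,"dy":0,"dz":-0.005,"wx":0,"wy":0,"wz":0},{"gripper":0.4,"dx":0,"dy":0,"dz":-0.005,"wx":0,"wy":0,"wz":0}]'
python3 -m inch '[{"gripper":0.4,"dx":0,"dy":0,"dz":-0.001,"wx":0,"wy":0,"wz":0},{"gripper":0.4,"dx":0,"dy":0,"dz":-0.001,"wx":0,"wy":0,"wz":0},{"gripper":1.0,"dx":0,"dy":0,"dz":-0.001,"wx":0,"wy":0,"wz":0},{"gripper":1.0,"dx":0,"dy":0,"dz":-0.001,"wx":0,"wy":0,"wz":0},{"gripper":1.0,"dx":0,"dy":0,"dz":-0.001,"wx":0,"wy":0,"wz":0}]'
python3 -m inch '[{"gripper":1.0,"dx":0,"dy":0,"dz":0,"wx":0,"wy":0,"wz":0},{"gripper":1.0,"dx":0,"dy":0,"dz":0.005,"wx":0,"wy":0,"wz":0},{"gripper":1.0,"dx":0,"dy":0,"dz":0.03,"wx":0,"wy":0,"wz":0},{"gripper":1.0,"dx":0,"dy":0,"dz":0.07,"wx":0,"wy":0,"wz":0},{"gripper":1.0,"dx":0,"dy":0,"dz":0.11,"wx":0,"wy":0,"wz":0}]'
```

```text
clock: 10.92
eef_pos: [629.8, 140.0, 49.1]
eef_rot: [-3.14, -0.0, 1.752]
wrist_force: [0.1, 1.0, -0.4]
finger_gap: 52.7
finger_force: 15.0
clock: 11.33
eef_pos: [631.0, 139.6, 46.2]
eef_rot: [3.141, 0.0, 1.752]
wrist_force: [0.0, 0.1, -0.3]
finger_gap: 52.5
finger_force: 15.0
clock: 11.75
eef_pos: [630.7, 139.5, 44.4]
eef_rot: [-3.142, -0.0, 1.752]
wrist_force: [-0.3, 0.5, 0.3]
finger_gap: 69.0
finger_force: 0.0
clock: 12.17
eef_pos: [630.0, 139.4, 155.3]
eef_rot: [-3.139, -0.0, 1.752]
wrist_force: [1.2, -0.2, 0.9]
finger_gap: 93.8
finger_force: 0.0
```

```bash
python3 -m inch '[{"gripper":0.7,"dx":-0.036,"dy":-0.01,"dz":0.005,"wx":0,"wy":0,"wz":0},{"gripper":0.7,"dx":-0.072,"dy":-0.03,"dz":0.005,"wx":0,"wy":0,"wz":0},{"gripper":0.7,"dx":-0.108,"dy":-0.06,"dz":0.005,"wx":0,"wy":0,"wz":0},{"gripper":0.7,"dx":-0.144,"dy":-0.08,"dz":0.005,"wx":0,"wy":0,"wz":0},{"gripper":0.7,"dx":-0.165,"dy":-0.1,"dz":0.005,"wx":0,"wy":0,"wz":0}]'
python3 -m inch '[{"gripper":0.7,"dx":-0.02,"dy":-0.02,"dz":0,"wx":0,"wy":0,"wz":0},{"gripper":0.7,"dx":-0.02,"dy":-0.02,"dz":0,"wx":0,"wy":0,"wz":0},{"gripper":0.7,"dx":-0.02,"dy":-0.02,"dz":0,"wx":0,"wy":0,"wz":0},{"gripper":0.7,"dx":-0.02,"dy":-0.02,"dz":0,"wx":0,"wy":0,"wz":0},{"gripper":0.7,"dx":-0.02,"dy":-0.02,"dz":0,"wx":0,"wy":0,"wz":0}]'
python3 - <<'E'
from h import *
s=manip.read_state();print(s["eef_pos"],s["eef_rot"])
cv2.imwrite("pics/w6.png",manip.camera("wrist"));np.savez("w6.npz",p=s["eef_pos"],r=s["eef_rot"])
E
```

```text
clock: 12.58
eef_pos: [463.1, 38.9, 159.6]
eef_rot: [3.142, 0.0, 1.752]
wrist_force: [0.3, 0.4, 0.6]
finger_gap: 66.3
finger_force: 0.0
clock: 13.0
eef_pos: [446.4, 20.0, 159.5]
eef_rot: [3.141, -0.0, 1.752]
wrist_force: [-0.9, 0.6, -0.8]
finger_gap: 66.0
finger_force: 0.0
[446.3501567   20.03609186 159.53021919] [ 3.14140018e+00 -3.54508885e-05  1.75227948e+00]
```

View pics/w6.png

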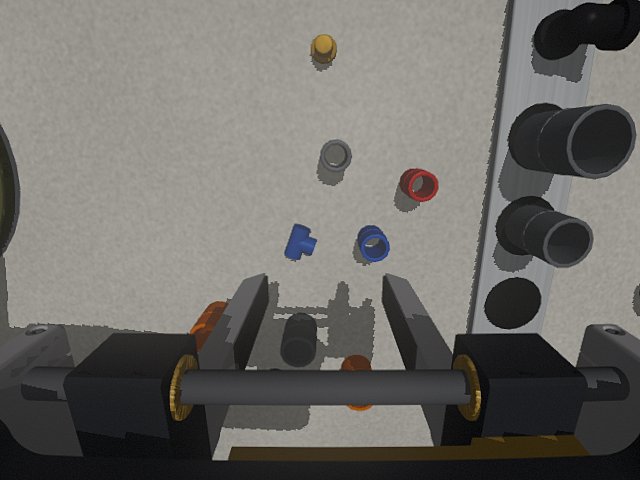

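The grey 28's rim is at (336,155). Its red and blue look-alikes are at (423,184) and (374,245). The 54 and 44 stand on their pads.

Run:
```python
from h import *
im=cv2.imread("pics/w6.png");f=np.load("w6.npz")
e,ax,_=rim(im,(336,155),24,1);print(e,ax,wplane(e,38,f["p"],f["r"]).round(1))
for n,c,z in(("red",(423,184),38),("blue",(374,245),38),("54",(601,141),88),("44",(559,239),76),("36",(299,353),50)):print(n,wplane(c,z,f["p"],f["r"]).round(1))
```

```text
[335.65551949 155.39984322] (30.42863655090332, 31.197914123535156) [443.5  90.6  38. ]
red [524.4  80.5  38. ]
blue [493.9  17.4  38. ]
54 [630.5 138.8  88. ]
44 [635.6  60.4  76. ]
36 [ 443.3 -101.8   50. ]
```

```bash
python3 -m inch '[{"gripper":0.7,"dx":-0.001,"dy":0.02,"dz":-0.01,"wx":0,"wy":0,"wz":0},{"gripper":0.7,"dx":-0.002,"dy":0.045,"dz":-0.02,"wx":0,"wy":0,"wz":0},{"gripper":0.7,"dx":-0.002,"dy":0.065,"dz":-0.04,"wx":0,"wy":0,"wz":0},{"gripper":0.7,"dx":-0.002,"dy":0.071,"dz":-0.06,"wx":0,"wy":0,"wz":0},{"gripper":0.7,"dx":-0.002,"dy":0.071,"dz":-0.07,"wx":0,"wy":0,"wz":0}]'
python3 -m inch '[{"gripper":0.7,"dx":0,"dy":0,"dz":-0.02,"wx":0,"wy":0,"wz":0},{"gripper":0.7,"dx":0,"dy":0,"dz":-0.04,"wx":0,"wy":0,"wz":0},{"gripper":0.7,"dx":0,"dy":0,"dz":-0.06,"wx":0,"wy":0,"wz":0},{"gripper":0.7,"dx":0,"dy":0,"dz":-0.072,"wx":0,"wy":0,"wz":0},{"gripper":0.6,"dx":0,"dy":0,"dz":-0.08,"wx":0,"wy":0,"wz":0}]'
python3 -m inch '[{"gripper":0.15,"dx":0,"dy":0,"dz":0,"wx":0,"wy":0,"wz":0},{"gripper":0.15,"dx":0,"dy":0,"dz":0,"wx":0,"wy":0,"wz":0},{"gripper":0.15,"dx":0,"dy":0,"dz":0,"wx":0,"wy":0,"wz":0},{"gripper":0.15,"dx":0,"dy":0,"dz":0,"wx":0,"wy":0,"wz":0},{"gripper":0.15,"dx":0,"dy":0,"dz":0,"wx":0,"wy":0,"wz":0}]' 15
python3 -m inch '[{"gripper":0.15,"dx":0,"dy":0,"dz":0,"wx":0,"wy":0,"wz":0},{"gripper":0.15,"dx":0,"dy":0,"dz":0,"wx":0,"wy":0,"wz":0},{"gripper":0.15,"dx":0,"dy":0,"dz":0,"wx":0,"wy":0,"wz":0},{"gripper":0.15,"dx":0,"dy":0,"dz":0,"wx":0,"wy":0,"wz":0},{"gripper":0.15,"dx":0,"dy":0,"dz":0,"wx":0,"wy":0,"wz":0}]'
python3 - <<'E'
from h import *
im=cv2.imread("pics/w6.png");f=np.load("w6.npz")
for n,c,z in(("54",(601,141),88),("44",(559,239),76)):
    w=36;e,ax,_=rim(im,c,w,1);print(n,e,ax,wplane(e,z,f["p"],f["r"]).round(1))
st,cn=blob(im,(513,303),0,60);print(wplane(cv2.fitEllipse(cn)[0],14,f["p"],f["r"]).round(1))
E
```

```text
clock: 13.47
eef_pos: [443.0, 92.1, 87.2]
eef_rot: [-3.139, -0.0, 1.754]
wrist_force: [-0.5, -0.1, 0.6]
finger_gap: 65.7
finger_force: 0.0
clock: 13.88
eef_pos: [443.5, 90.3, 8.1]
eef_rot: [-3.14, -0.0, 1.752]
wrist_force: [-0.5, 1.4, 0.2]
finger_gap: 62.0
finger_force: 0.0
clock: 14.3
eef_pos: [444.1, 90.6, 10.1]
eef_rot: [3.14, 0.0, 1.752]
wrist_force: [-0.8, -0.0, 1.2]
finger_gap: 29.2
finger_force: 0.3
clock: 14.72
eef_pos: [444.1, 90.6, 10.0]
eef_rot: [3.141, 0.0, 1.752]
wrist_force: [-1.5, 0.1, 5.8]
finger_gap: 26.9
finger_force: 15.0
54 [590.48722076 140.17906952] (75.4309310913086, 93.48326873779297) [622.4 137.8  88. ]
44 [533.98112106 237.37374115] (63.58515167236328, 119.62001037597656) [614.2  57.9  76. ]
[659.7 -25.7  14. ]
```

```bash
python3 -m inch '[{"gripper":0.15,"dx":0,"dy":0,"dz":0.02,"wx":0,"wy":0,"wz":0},{"gripper":0.15,"dx":0,"dy":0,"dz":0.05,"wx":0,"wy":0,"wz":0},{"gripper":0.15,"dx":0,"dy":0,"dz":0.08,"wx":0,"wy":0,"wz":0},{"gripper":0.15,"dx":0,"dy":0,"dz":0.1,"wx":0,"wy":0,"wz":0},{"gripper":0.15,"dx":0.01,"dy":-0.008,"dz":0.11,"wx":0,"wy":0,"wz":0}]'
python3 -m inch '[{"gripper":0.15,"dx":0.02,"dy":-0.018,"dz":0,"wx":0,"wy":0,"wz":0},{"gripper":0.15,"dx":0.045,"dy":-0.04,"dz":0,"wx":0,"wy":0,"wz":0},{"gripper":0.15,"dx":0.07,"dy":-0.062,"dz":0,"wx":0,"wy":0,"wz":0},{"gripper":0.15,"dx":0.095,"dy":-0.084,"dz":0,"wx":0,"wy":0,"wz":0},{"gripper":0.15,"dx":0.12,"dy":-0.106,"dz":0,"wx":0,"wy":0,"wz":0}]'
python3 -m inch '[{"gripper":0.15,"dx":0.025,"dy":-0.022,"dz":0,"wx":0,"wy":0,"wz":0},{"gripper":0.15,"dx":0.05,"dy":-0.044,"dz":0,"wx":0,"wy":0,"wz":0},{"gripper":0.15,"dx":0.075,"dy":-0.066,"dz":0,"wx":0,"wy":0,"wz":0},{"gripper":0.15,"dx":0.092,"dy":-0.08,"dz":0,"wx":0,"wy":0,"wz":0},{"gripper":0.15,"dx":0.102,"dy":-0.087,"dz":0,"wx":0,"wy":0,"wz":0}]'
python3 -m inch '[{"gripper":0.15,"dx":0,"dy":0,"dz":-0.02,"wx":0,"wy":0,"wz":0},{"gripper":0.15,"dx":0,"dy":0,"dz":-0.04,"wx":0,"wy":0,"wz":0},{"gripper":0.15,"dx":0,"dy":0,"dz":-0.05,"wx":0,"wy":0,"wz":0},{"gripper":0.15,"dx":0,"dy":0,"dz":-0.05,"wx":0,"wy":0,"wz":0},{"gripper":0.15,"dx":0,"dy":0,"dz":-0.05,"wx":0,"wy":0,"wz":0}]'
python3 - <<'E'
from h import *
s=manip.read_state();print(s["eef_pos"],s["eef_rot"])
cv2.imwrite("pics/w7.png",manip.camera("wrist"));np.savez("w7.npz",p=s["eef_pos"],r=s["eef_rot"])
E
```

```text
clock: 15.13
eef_pos: [453.8, 83.3, 122.3]
eef_rot: [3.138, 0.0, 1.753]
wrist_force: [-0.3, -0.2, -0.0]
finger_gap: 27.0
finger_force: 15.0
clock: 15.55
eef_pos: [574.7, -24.7, 119.5]
eef_rot: [3.142, -0.0, 1.752]
wrist_force: [-0.5, 1.3, -0.3]
finger_gap: 27.2
finger_force: 15.0
clock: 15.97
eef_pos: [676.8, -112.6, 118.8]
eef_rot: [-3.141, 0.0, 1.75]
wrist_force: [-0.5, -0.5, -0.2]
finger_gap: 26.8
finger_force: 15.0
clock: 16.38
eef_pos: [675.7, -110.4, 69.7]
eef_rot: [-3.141, -0.0, 1.752]
wrist_force: [0.3, -0.6, -0.8]
finger_gap: 26.7
finger_force: 15.0
[ 675.65460598 -110.35779555   69.65581697] [-3.14114261e+00 -1.91916802e-04  1.75182383e+00]
```

View pics/w7.png

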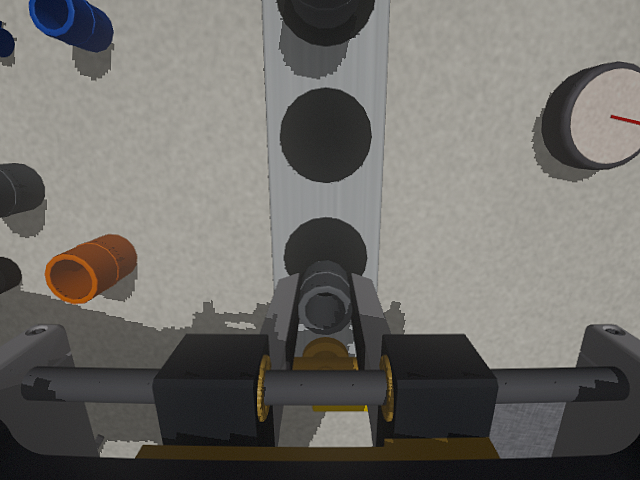

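The 28 is held over pad_a (326,255), with its rim at (325,309), the valve at (325,360) behind it and pad_b empty at (326,135). Lower and release.

```bash
python3 -m inch '[{"gripper":0.15,"dx":0,"dy":0,"dz":-0.015,"wx":0,"wy":0,"wz":0},{"gripper":0.15,"dx":0,"dy":0,"dz":-0.03,"wx":0,"wy":0,"wz":0},{"gripper":0.15,"dx":0,"dy":0,"dz":-0.04,"wx":0,"wy":0,"wz":0},{"gripper":0.15,"dx":0,"dy":0,"dz":-0.043,"wx":0,"wy":0,"wz":0},{"gripper":0.15,"dx":0,"dy":0,"dz":-0.045,"wx":0,"wy":0,"wz":0}]'
python3 -m inch '[{"gripper":0.15,"dx":0,"dy":0,"dz":0,"wx":0,"wy":0,"wz":0},{"gripper":0.15,"dx":0,"dy":0,"dz":-0.001,"wx":0,"wy":0,"wz":0},{"gripper":0.15,"dx":0,"dy":0,"dz":-0.001,"wx":0,"wy":0,"wz":0},{"gripper":0.7,"dx":0,"dy":0,"dz":-0.001,"wx":0,"wy":0,"wz":0},{"gripper":0.7,"dx":0,"dy":0,"dz":-0.001,"wx":0,"wy":0,"wz":0}]'
python3 -m inch '[{"gripper":0.7,"dx":0,"dy":0,"dz":0,"wx":0,"wy":0,"wz":0},{"gripper":0.7,"dx":0,"dy":0,"dz":0,"wx":0,"wy":0,"wz":0},{"gripper":0.7,"dx":0,"dy":0,"dz":0.02,"wx":0,"wy":0,"wz":0},{"gripper":0.7,"dx":0,"dy":0,"dz":0.055,"wx":0,"wy":0,"wz":0},{"gripper":0.7,"dx":0,"dy":0,"dz":0.095,"wx":0,"wy":0,"wz":0}]'
python3 -m inch '[{"gripper":0.7,"dx":-0.02,"dy":0,"dz":0.02,"wx":0,"wy":0,"wz":0},{"gripper":0.7,"dx":-0.055,"dy":0,"dz":0.03,"wx":0,"wy":0,"wz":0},{"gripper":0.7,"dx":-0.095,"dy":-0.01,"dz":0.04,"wx":0,"wy":0,"wz":0},{"gripper":0.7,"dx":-0.135,"dy":-0.02,"dz":0.04,"wx":0,"wy":0,"wz":0},{"gripper":0.7,"dx":-0.175,"dy":-0.035,"dz":0.04,"wx":0,"wy":0,"wz":0}]'
python3 -m inch '[{"gripper":0.7,"dx":-0.03,"dy":-0.01,"dz":0,"wx":0,"wy":0,"wz":0},{"gripper":0.7,"dx":-0.058,"dy":-0.03,"dz":0,"wx":0,"wy":0,"wz":0},{"gripper":0.7,"dx":-0.058,"dy":-0.045,"dz":0,"wx":0,"wy":0,"wz":0},{"gripper":0.7,"dx":-0.058,"dy":-0.045,"dz":0,"wx":0,"wy":0,"wz":0},{"gripper":0.7,"dx":-0.058,"dy":-0.045,"dz":0,"wx":0,"wy":0,"wz":0}]'
python3 - <<'E'
from h import *
s=manip.read_state();p,r=s["eef_pos"],s["eef_rot"];print(p,r)
im=manip.camera("wrist");cv2.imwrite("pics/w8.png",im)
i=manip.camera_info("wrist");T=np.array(i["tool_from_camera"])
c=T[:3,:3].T@(Ro.from_euler("xyz",r).as_matrix().T@(np.array([442.5,-102,50])-p)-T[:3,3]);q=np.array(i["camera_matrix"])@(c/c[2]);print(q[:2])
e,ax,_=rim(im,tuple(int(v) for v in q[:2]),32,1);print(e,ax,wplane(e,50,p,r).round(1))
E
```

```text
clock: 16.85
eef_pos: [675.9, -110.4, 24.8]
eef_rot: [3.141, 0.0, 1.752]
wrist_force: [0.3, 0.2, -1.0]
finger_gap: 26.4
finger_force: 15.0
clock: 17.27
eef_pos: [675.9, -110.5, 23.9]
eef_rot: [3.141, 0.0, 1.752]
wrist_force: [0.6, -0.4, 0.8]
finger_gap: 37.1
finger_force: 0.0
clock: 17.68
eef_pos: [674.6, -110.2, 117.6]
eef_rot: [-3.138, -0.002, 1.752]
wrist_force: [-0.2, 0.3, 0.6]
finger_gap: 65.5
finger_force: 0.0
clock: 18.1
eef_pos: [500.2, -144.6, 159.0]
eef_rot: [3.14, 0.001, 1.753]
wrist_force: [0.3, -1.6, -0.3]
finger_gap: 66.0
finger_force: 0.0
clock: 18.52
eef_pos: [444.1, -190.3, 158.7]
eef_rot: [3.141, 0.0, 1.75]
wrist_force: [-0.7, 0.6, -0.5]
finger_gap: 65.7
finger_force: 0.0
[ 444.06827983 -190.33175875  158.7441173 ] [3.14104134e+00 3.09782616e-04 1.75024900e+00]
[341.62480444 133.86132239]
[340.47539139 133.06164551] (41.8092155456543, 43.897003173828125) [ 441.4 -101.2   50. ]
```

View pics/w8.png

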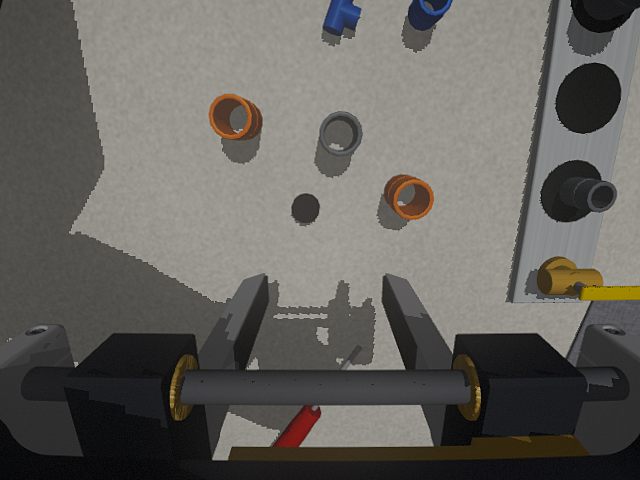

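The 28 stands on pad_a (600,195) and the grey 36's rim is at (340,133), which casts to (441,-101). Picking it up.

```bash
python3 -m inch '[{"gripper":0.7,"dx":-0.001,"dy":0.02,"dz":0,"wx":0,"wy":0,"wz":0},{"gripper":0.7,"dx":-0.002,"dy":0.045,"dz":-0.01,"wx":0,"wy":0,"wz":0},{"gripper":0.7,"dx":-0.002,"dy":0.07,"dz":-0.03,"wx":0,"wy":0,"wz":0},{"gripper":0.7,"dx":-0.002,"dy":0.085,"dz":-0.05,"wx":0,"wy":0,"wz":0},{"gripper":0.7,"dx":-0.002,"dy":0.089,"dz":-0.06,"wx":0,"wy":0,"wz":0}]'
python3 -m inch '[{"gripper":0.7,"dx":0,"dy":0,"dz":-0.02,"wx":0,"wy":0,"wz":0},{"gripper":0.7,"dx":0,"dy":0,"dz":-0.04,"wx":0,"wy":0,"wz":0},{"gripper":0.7,"dx":0,"dy":0,"dz":-0.06,"wx":0,"wy":0,"wz":0},{"gripper":0.7,"dx":0,"dy":0,"dz":-0.075,"wx":0,"wy":0,"wz":0},{"gripper":0.6,"dx":0,"dy":0,"dz":-0.083,"wx":0,"wy":0,"wz":0}]'
python3 -m inch '[{"gripper":0.25,"dx":0,"dy":0,"dz":0,"wx":0,"wy":0,"wz":0},{"gripper":0.25,"dx":0,"dy":0,"dz":0,"wx":0,"wy":0,"wz":0},{"gripper":0.25,"dx":0,"dy":0,"dz":0,"wx":0,"wy":0,"wz":0},{"gripper":0.25,"dx":0,"dy":0,"dz":0,"wx":0,"wy":0,"wz":0},{"gripper":0.25,"dx":0,"dy":0,"dz":0,"wx":0,"wy":0,"wz":0}]' 15
python3 -m inch '[{"gripper":0.25,"dx":0,"dy":0,"dz":0,"wx":0,"wy":0,"wz":0},{"gripper":0.25,"dx":0,"dy":0,"dz":0,"wx":0,"wy":0,"wz":0},{"gripper":0.25,"dx":0,"dy":0,"dz":0,"wx":0,"wy":0,"wz":0},{"gripper":0.25,"dx":0,"dy":0,"dz":0,"wx":0,"wy":0,"wz":0},{"gripper":0.25,"dx":0,"dy":0,"dz":0,"wx":0,"wy":0,"wz":0}]'
python3 -m inch '[{"gripper":0.25,"dx":0,"dy":0,"dz":0.02,"wx":0,"wy":0,"wz":0},{"gripper":0.25,"dx":0,"dy":0,"dz":0.05,"wx":0,"wy":0,"wz":0},{"gripper":0.25,"dx":0,"dy":0,"dz":0.08,"wx":0,"wy":0,"wz":0},{"gripper":0.25,"dx":0,"dy":0,"dz":0.1,"wx":0,"wy":0,"wz":0},{"gripper":0.25,"dx":0,"dy":0,"dz":0.11,"wx":0,"wy":0,"wz":0}]'
```

```text
clock: 18.98
eef_pos: [441.4, -98.2, 96.5]
eef_rot: [-3.14, -0.001, 1.755]
wrist_force: [-0.1, -0.3, -0.3]
finger_gap: 65.7
finger_force: 0.0
clock: 19.4
eef_pos: [441.7, -100.8, 13.9]
eef_rot: [-3.14, -0.001, 1.752]
wrist_force: [0.4, 0.6, -0.1]
finger_gap: 62.2
finger_force: 0.0
clock: 19.82
eef_pos: [442.6, -101.2, 16.3]
eef_rot: [3.14, 0.001, 1.752]
wrist_force: [-1.0, 0.3, 5.4]
finger_gap: 36.8
finger_force: 15.0
clock: 20.23
eef_pos: [442.6, -101.2, 16.3]
eef_rot: [3.14, 0.001, 1.752]
wrist_force: [-0.4, -0.2, 6.5]
finger_gap: 36.6
finger_force: 15.0
clock: 20.65
eef_pos: [442.8, -101.2, 128.3]
eef_rot: [3.138, 0.002, 1.752]
wrist_force: [0.8, -1.1, -0.8]
finger_gap: 36.9
finger_force: 15.0
```

```bash
python3 -m inch '[{"gripper":0.25,"dx":0.02,"dy":0.007,"dz":0,"wx":0,"wy":0,"wz":0},{"gripper":0.25,"dx":0.05,"dy":0.017,"dz":0,"wx":0,"wy":0,"wz":0},{"gripper":0.25,"dx":0.085,"dy":0.029,"dz":0,"wx":0,"wy":0,"wz":0},{"gripper":0.25,"dx":0.12,"dy":0.041,"dz":0,"wx":0,"wy":0,"wz":0},{"gripper":0.25,"dx":0.155,"dy":0.053,"dz":0,"wx":0,"wy":0,"wz":0}]'
python3 -m inch '[{"gripper":0.25,"dx":0.03,"dy":0.01,"dz":0,"wx":0,"wy":0,"wz":0},{"gripper":0.25,"dx":0.052,"dy":0.017,"dz":0,"wx":0,"wy":0,"wz":0},{"gripper":0.25,"dx":0.063,"dy":0.021,"dz":-0.01,"wx":0,"wy":0,"wz":0},{"gripper":0.25,"dx":0.063,"dy":0.021,"dz":-0.03,"wx":0,"wy":0,"wz":0},{"gripper":0.25,"dx":0.063,"dy":0.021,"dz":-0.05,"wx":0,"wy":0,"wz":0}]'
python3 -m inch '[{"gripper":0.25,"dx":0,"dy":0,"dz":-0.005,"wx":0,"wy":0,"wz":0},{"gripper":0.25,"dx":0,"dy":0,"dz":-0.01,"wx":0,"wy":0,"wz":0},{"gripper":0.25,"dx":0,"dy":0,"dz":-0.01,"wx":0,"wy":0,"wz":0},{"gripper":0.25,"dx":0,"dy":0,"dz":-0.01,"wx":0,"wy":0,"wz":0},{"gripper":0.25,"dx":0,"dy":0,"dz":-0.01,"wx":0,"wy":0,"wz":0}]'
python3 - <<'E'
from h import *
s=manip.read_state();print(s["eef_pos"],s["eef_rot"],s["finger_gap"])
im=manip.camera("wrist");cv2.imwrite("pics/w9.png",im);np.savez("w9.npz",p=s["eef_pos"],r=s["eef_rot"])
E
```

```text
clock: 21.07
eef_pos: [598.2, -47.2, 124.6]
eef_rot: [-3.141, -0.0, 1.752]
wrist_force: [0.7, -1.2, 0.3]
finger_gap: 36.4
finger_force: 15.0
clock: 21.48
eef_pos: [660.3, -26.6, 73.8]
eef_rot: [-3.141, -0.0, 1.752]
wrist_force: [0.9, -0.5, -1.3]
finger_gap: 36.5
finger_force: 15.0
clock: 21.9
eef_pos: [660.5, -27.1, 66.7]
eef_rot: [3.14, 0.0, 1.752]
wrist_force: [-0.9, -1.0, 0.5]
finger_gap: 36.2
finger_force: 15.0
[660.47097722 -27.09909619  66.70465596] [3.13993870e+00 4.56358907e-04 1.75159761e+00] 36.2109272481382
```

View pics/w9.png

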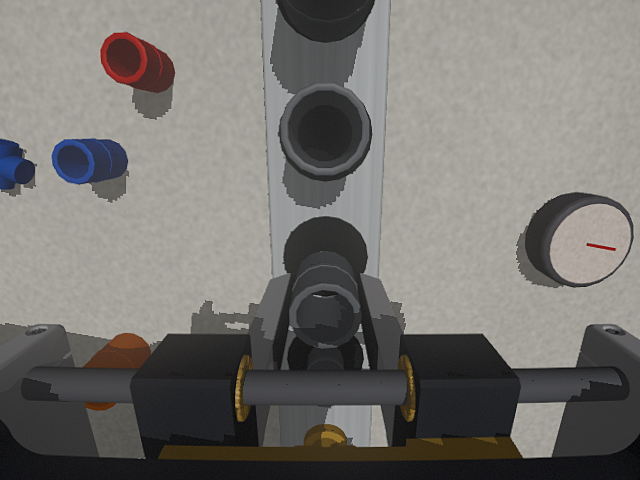

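The 36 is over pad_b with its rim at (325,312). The 44 is seen from above with its rim at (326,132). Lower, release, rise, and work out where the 44 stands.

```bash
python3 -m inch '[{"gripper":0.25,"dx":0,"dy":0,"dz":-0.015,"wx":0,"wy":0,"wz":0},{"gripper":0.25,"dx":0,"dy":0,"dz":-0.025,"wx":0,"wy":0,"wz":0},{"gripper":0.25,"dx":0,"dy":0,"dz":-0.031,"wx":0,"wy":0,"wz":0},{"gripper":0.25,"dx":0,"dy":0,"dz":-0.034,"wx":0,"wy":0,"wz":0},{"gripper":0.25,"dx":0,"dy":0,"dz":-0.035,"wx":0,"wy":0,"wz":0}]'
python3 -m inch '[{"gripper":0.25,"dx":0,"dy":0,"dz":0,"wx":0,"wy":0,"wz":0},{"gripper":0.25,"dx":0,"dy":0,"dz":-0.001,"wx":0,"wy":0,"wz":0},{"gripper":0.25,"dx":0,"dy":0,"dz":-0.001,"wx":0,"wy":0,"wz":0},{"gripper":0.8,"dx":0,"dy":0,"dz":-0.001,"wx":0,"wy":0,"wz":0},{"gripper":0.8,"dx":0,"dy":0,"dz":-0.001,"wx":0,"wy":0,"wz":0}]'
python3 -m inch '[{"gripper":0.8,"dx":0,"dy":0,"dz":0,"wx":0,"wy":0,"wz":0},{"gripper":0.8,"dx":0,"dy":0,"dz":0,"wx":0,"wy":0,"wz":0},{"gripper":0.8,"dx":0,"dy":0,"dz":0.02,"wx":0,"wy":0,"wz":0},{"gripper":0.8,"dx":0,"dy":0,"dz":0.055,"wx":0,"wy":0,"wz":0},{"gripper":0.8,"dx":0,"dy":0,"dz":0.095,"wx":0,"wy":0,"wz":0}]'
python3 -m inch '[{"gripper":0.8,"dx":-0.02,"dy":-0.02,"dz":0.03,"wx":0,"wy":0,"wz":0},{"gripper":0.8,"dx":-0.04,"dy":-0.04,"dz":0.06,"wx":0,"wy":0,"wz":0},{"gripper":0.8,"dx":-0.06,"dy":-0.06,"dz":0.09,"wx":0,"wy":0,"wz":0},{"gripper":0.8,"dx":-0.08,"dy":-0.07,"dz":0.11,"wx":0,"wy":0,"wz":0},{"gripper":0.8,"dx":-0.09,"dy":-0.08,"dz":0.13,"wx":0,"wy":0,"wz":0}]'
python3 -m inch '[{"gripper":0.8,"dx":-0.02,"dy":-0.02,"dz":0.02,"wx":0,"wy":0,"wz":0},{"gripper":0.8,"dx":-0.03,"dy":-0.04,"dz":0.02,"wx":0,"wy":0,"wz":0},{"gripper":0.8,"dx":-0.03,"dy":-0.04,"dz":0.02,"wx":0,"wy":0,"wz":0},{"gripper":0.8,"dx":-0.03,"dy":-0.04,"dz":0.02,"wx":0,"wy":0,"wz":0},{"gripper":0.8,"dx":-0.03,"dy":-0.04,"dz":0.02,"wx":0,"wy":0,"wz":0}]'
python3 - <<'E'
from h import *
im=cv2.imread("pics/w9.png");f=np.load("w9.npz")
e,ax,_=rim(im,(326,132),52,1);print("44",e,ax,wplane(e,76,f["p"],f["r"]).round(1),wplane((325.5,132),76,f["p"],f["r"]).round(1))
s=manip.read_state();p,r=s["eef_pos"],s["eef_rot"];print(p)
im=manip.camera("wrist")
np.savez("w10.npz",p=p,r=r);cv2.imwrite("pics/w10.png",im)
cv2.imwrite("pics/f.png",np.vstack([cv2.resize(im[0:300,320:640],(800,300))*0+cv2.resize(im[0:300,0:640],(800,300)),np.hstack([cv2.resize(manip.camera("scene")[190:390,90:490],(400,200)),cv2.resize(manip.camera("side")[100:370,220:520],(400,200))])]))
E
```

```text
clock: 22.37
eef_pos: [659.9, -27.0, 30.4]
eef_rot: [-3.141, -0.0, 1.752]
wrist_force: [-0.4, 0.4, 1.9]
finger_gap: 36.7
finger_force: 15.0
clock: 22.78
eef_pos: [660.1, -27.0, 29.7]
eef_rot: [3.141, 0.0, 1.752]
wrist_force: [0.3, -0.5, 0.2]
finger_gap: 46.7
finger_force: 0.0
clock: 23.2
eef_pos: [658.9, -26.9, 123.7]
eef_rot: [-3.138, -0.001, 1.752]
wrist_force: [0.6, -0.1, -0.8]
finger_gap: 74.7
finger_force: 0.0
clock: 23.62
eef_pos: [568.4, -107.9, 256.3]
eef_rot: [3.14, 0.001, 1.751]
wrist_force: [1.0, -0.7, 0.2]
finger_gap: 75.3
finger_force: 0.0
clock: 24.03
eef_pos: [540.1, -146.6, 274.0]
eef_rot: [-3.141, -0.0, 1.752]
wrist_force: [-0.1, 0.1, -0.1]
finger_gap: 75.2
finger_force: 0.0
44 [312.29099274 129.53361893] (113.68842315673828, 125.78380584716797) [639.5  57.2  76. ] [645.9  57.3  76. ]
[ 540.09803907 -146.62556988  274.0083408 ]
```

View pics/f.png

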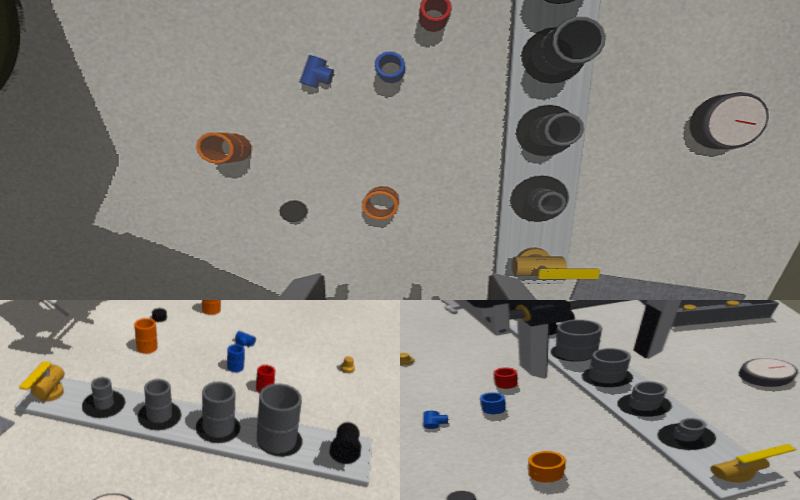

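The final views show all four upright on their pads in order: 28 by the valve, scene crop (102,393), then 36 (158,400), 44 (219,410), and 54 by the elbow (279,418). The close-up from above puts the 44 at (645.9,57.3), against its pad at (644.7,57.2). The 54 reads about 4 mm off, and the gripper is clear of everything. Handing in.

```bash
python3 -c "
from cell import manip
print(manip.sign_off())"
```

```text
the job is handed in; nothing more can be done
None
```

The job is handed in after about 24 s of robot time: the four grey couplings stand upright on their pads in size order, 28 by the valve to 54 by the elbow, all within about 4 mm of pad centre (14 mm allowed) by camera and tool readings, but sign-off gave no verdict.

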